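Present the smallest hob burner cap to the inspection camera

ROBOT

A 6-joint arm with a two-finger parallel gripper is mounted at the origin on the work surface. World frame = base frame: x ahead of the robot, y to its left, z up, the work surface at z = 0. Lengths are in mm, angles in rad, forces in N, time in s.
With the tool pointing down it reaches from about 350 to 975 mm from the base axis. Payload 7.1 kg.
Tool frame: the origin (TCP) lies at the very end of the fingers, on their centre line; the grasp point (between the pads) lies 19 mm behind it; y points along the fingers, x is the direction in which the jaws open and shut, and the axes are right-handed (so a half turn about y gives the same grasp; the last joint's range is limited). The gripper opens to 88 mm and grips with 3 to 60 N. Pads are 20 mm wide; open, the fingers measure 115 mm over their backs; the gripper's body (75 mm by 178 mm) begins 61 mm behind the grasp point.
Start: joints at [-1.248, 0.423, 1.63, -0, 1.089, -0.019], TCP at [209.507, -588.822, 222.675] pointing down, gripper open.
Joint ranges: [-3, 3], [-0.9, 2.11], [0.09, 2.58], [-1.31, 4.45], [0.11, 2.69], [-2.54, 2.54]. Speed limits (rad/s): [2.39, 2.39, 3.01, 3.14, 3.14, 3.14].

INTERFACE

Orientations are given as a rotation vector (axis times angle).
In Python, from workcell import ctrl gives the robot as it stands. The module is installed in compiled form; this text tells all that it offers.
- The arm moves only by the tool jog_arm, never from a script. Its argument "steps" is a list of rows, each an object with "turn": the turn, a rotation vector about the world's x, y, z scaled (see below), a list of three; "dp": the shift along the world's x, y, z scaled (see below), a list of three; "claw": the opening, from 0 (shut) to 1 (fully open). In form: [{"turn": [wx, wy, wz], "dp": [x, y, z], "claw": claw}, ...]. A call has 1 to 12 rows; each row is the pose to reach, as a shift and turn from the pose measured when the call began, turning the shorter way round; what a row does not reach only later rows make up. The controller multiplies each number of a shift by 80 mm and each number of a turn by pi rad. A row lasts 1/12 s, in which the tool goes at most 41.7 mm and 7.16 degrees, less where a joint would pass 70% of its speed; a pose out of reach is approached as far as the arm can. A call with a number of a shift or a turn outside -1 to 1 is refused whole. A call with a gripper value outside its range is refused whole. The fingers move at their own pace and stop on an object; the grip force is fixed at half the most. Time passes only in rows, so rows that repeat a pose let the fingers close. It gives the time, the measured TCP pose, the force and the opening at its end, in the units of the state.
- ctrl.get_obs(): the state, without advancing time (a new reading comes with each control period).
- ctrl.get_image(name): name is "scene" or "top" or "wrist"; returns a dict with "img" (384x512x3 uint8, red, green, blue), "range_z" (384x512 float32, mm along the optical axis (not along the pixel's ray), 0 where there is no reading), "fovy" (degrees; the focal length in pixels is half the picture's height over the tangent of half this angle, whatever the lens; pixels are square), "cx", "cy" (the principal point, pixels), "camera_from_world" (4x4, takes a point from world to camera coordinates); the wrist camera has in their place "hand_eye" (4x4, takes a point from camera to tool coordinates, whose origin is the TCP and whose axes are the tool frame's). Camera axes: x right, y down, z forward; pixel columns grow to the right and rows downward; lengths in mm; the calibration is good to about 2 mm. A picture is of the moment at which its call begins: read the wrist's pose just before it.
- ctrl.close_job(): hands the job in, once; it reports no verdict.
The state is a dict: "t": time; "qpos": joint angles; "qvel": joint speeds; "joint_torque": joint torques, N m; "ee_pos": TCP position; "orientation": TCP orientation; "ft_force": force on the tool from outside, world axes, zero at the start; "moment": the same for the moment, N m; "width": finger opening in mm.
Only numpy, scipy, OpenCV 4.12 (cv2) and the standard library are available. Lean on these libraries where they do the work, as an engineer would, in place of code of your own. Each camera call takes 0.05 s, during which the arm holds its last target.

TASK

Slide the tray of hob parts into its slotted holder until it is fully home against the end stop, then pick the smallest of the three burner caps out of it and hold it up to the camera on the little stand: centred on the camera's line of sight, about 18 cm from the lens, with the cap's flat underside squarely facing the lens. Finish while still holding the cap motionless there (do not put it down), with the tray still home and the other two caps in it. Do not bump the camera, and leave the other things on the counter where they are.

Things in the scene. Friction and masses are not known exactly. Their poses are not given: they have to be found in the camera images.
- tray: open steel tray, 150 (x) by 300 (y) mm outside, walls 4 mm thick and 22 mm tall, floor 4 mm thick, about 0.4 kg empty, slides on the counter; origin at the centre of its underside; its +y end goes into the holder first, a bar handle stands over its -y end. The caps start in a row along its middle, about 95 mm apart
- tray_handle (a point): centre of the tray's bar handle: a bar 90 mm long (tray x), 12 mm thick (tray y), 14 mm tall, carried by two posts above the tray's -y end wall; 144 mm from the tray origin in tray -y, 61 mm above the counter; free space of 32 mm between bar and wall top
- holder: fixed aluminium tray holder, open above and towards -y: two side channels along y, 156 mm apart inside, lips at 32 to 36 mm height (140 mm clear between them); origin at its centre on the counter. Mouth at y = -100 mm, guides flare to 195 mm at y = -133 mm; end stop 36 mm tall, face at y = +100 mm. Home: tray axes parallel, tray origin at x = 0, y = -50 mm; a third of the tray then stands out
- cap_small: smallest round hob burner cap, dark enamelled steel, 52 mm across, rim 16 mm tall plus a 3 mm raised disc (36 mm across) on top (19 mm in all), starts lying flat, underside down, in one of three places along the tray; origin at the centre of its flat underside, z out of its top, 0.06 to 0.11 kg
- cap_medium: medium round hob burner cap, dark enamelled steel, 68 mm across, rim 16 mm tall plus a 3 mm raised disc (52 mm across) on top (19 mm in all), starts lying flat, underside down, in one of three places along the tray; origin at the centre of its flat underside, z out of its top
- cap_large: largest round hob burner cap, dark enamelled steel, 86 mm across, rim 16 mm tall plus a 3 mm raised disc (70 mm across) on top (19 mm in all), starts lying flat, underside down, in one of three places along the tray; origin at the centre of its flat underside, z out of its top
- camera: fixed stand of the camera: black round foot 90 mm across on the counter with a short stem; origin at the centre of the foot's underside; the camera head (75 mm wide) stands above it, up to 90 mm above the counter
- lens (a point): centre of the camera's lens, 75 mm above the counter; its z axis is the line of sight, out of the lens, rising about 50 degrees above level and leaning back towards the robot's side; its y axis is level; the part is to be shown at about z = 180 mm, x = y = 0 of this frame
- screwdriver: screwdriver lying on the counter between holder and hob; bystander; origin at its underside
- mug: white mug, 80 mm across, 90 mm tall; bystander; origin at its underside
- spice_jar: small amber jar, 48 mm across, 85 mm tall; bystander; origin at its underside
- bowl: small blue bowl, 100 mm across, 45 mm tall; bystander; origin at its underside
- espresso_cup: small white cup, 60 mm across, 55 mm tall; bystander; origin at its underside
- brush: cleaning brush lying on the chopping board; bystander; origin at its underside
- spoon: spoon with a wooden handle lying on the chopping board; bystander; origin at its underside
Not all that is in view belongs to the job. What is shaped like the cap_large but pink is not meant.

How it is judged (in metres and radians):
On the way, in this order (a step that is already met when the one before it is completed fails the run):
1. the tray, with all three caps in it, is fully home in the holder (y of tray in the frame of holder between -0.056 and -0.04 m and x of tray in the frame of holder between -0.007 and 0.007 m and angle between the y axis of tray and the y axis of holder, either way round below 0.04 rad and height (world z) of tray below 0.005 m and x of cap_medium in the frame of tray between -0.075 and 0.075 m and y of cap_medium in the frame of tray between -0.15 and 0.15 m and z of cap_medium in the frame of tray between -0.002 and 0.012 m and x of cap_large in the frame of tray between -0.075 and 0.075 m and y of cap_large in the frame of tray between -0.15 and 0.15 m and z of cap_large in the frame of tray between -0.002 and 0.012 m and z of cap_small in the frame of tray between -0.002 and 0.012 m and horizontal distance between cap_small and tray below 0.15 m), for 0.2 s.
2. the smallest cap is gripped and lifted clear of the tray (height (world z) of cap_small above 0.06 m and contact force between cap_small and the fingers above 1 N), for 0.2 s.
At the end, for the whole second after the job is handed in: Smallest cap held still in the fingers, underside centre within 25 mm of the lens axis in x and y and 150 to 210 mm along it, underside facing the lens within 0.22 rad; tray home (within 6 mm of the stop, straight within 0.04 rad), medium and large cap flat in it (x of cap_small in the frame of lens between -0.025 and 0.025 m and y of cap_small in the frame of lens between -0.025 and 0.025 m and z of cap_small in the frame of lens between 0.15 and 0.21 m and angle between the z axis of cap_small and the z axis of lens, either way round below 0.22 rad and angle between cap_small's own z axis and vertical below 1.2 rad and contact force between cap_small and the fingers above 1 N and linear speed of cap_small below 0.02 m/s and angular speed of cap_small below 0.2 rad/s and y of tray in the frame of holder between -0.056 and -0.04 m and x of tray in the frame of holder between -0.007 and 0.007 m and angle between the y axis of tray and the y axis of holder, either way round below 0.04 rad and height (world z) of tray below 0.005 m and x of cap_medium in the frame of tray between -0.075 and 0.075 m and y of cap_medium in the frame of tray between -0.15 and 0.15 m and z of cap_medium in the frame of tray between -0.002 and 0.012 m and x of cap_large in the frame of tray between -0.075 and 0.075 m and y of cap_large in the frame of tray between -0.15 and 0.15 m and z of cap_large in the frame of tray between -0.002 and 0.012 m); the arm keeps its last pose, push and grip.
It fails at once if the camera is bumped (over 3 N) (contact force between camera and the arm above 3 N or contact force between camera and the fingers above 3 N or contact force between camera and cap_small above 3 N or contact force between camera and tray above 3 N).
It fails at once if a bystander is moved more than 30 mm (distance of any of screwdriver, mug, spice_jar, bowl, espresso_cup, brush, spoon from where it was at the start of the episode above 0.03 m).
It also fails if it takes over 64 s, if anything falls off the work surface, if the arm or the gripper's body presses on something with over 40 N, if the wrist force passes 120 N, or if a joint passes its speed limit or range.

## Working session

There is one attempt and no reset: what is moved stays moved. The work goes in short steps, Python scripts to look and compute and a tool call to move; the robot and the scene stay as the last step left them, time stands still between calls to the robot, and variables do not carry over. Pictures are saved under pics/ and viewed, and the job is handed in when it is done.

Besides the shell and the picture viewer there is one more tool, called after ">>>" as name([rows], argument=value, ...), one row to a line, values as JSON. jog_arm: Moves the arm, as the interface text tells. Its arguments: {"type":"object","properties":{"steps":{"type":"array","items":{"type":"object","properties":{"turn":{"type":"array","items":{"type":"number"}},"dp":{"type":"array","items":{"type":"number"}},"claw":{"type":"number"}}}}},"required":["steps"]}

```bash
mkdir -p pics; cat > h.py <<'E'
import numpy as np, cv2, json
from workcell import ctrl
from scipy.spatial.transform import Rotation as R
def grab(n,tag=None):
    o=ctrl.get_obs(); d=ctrl.get_image(n)
    if tag: cv2.imwrite(f'pics/{tag}.png',cv2.cvtColor(d['img'],cv2.COLOR_RGB2BGR))
    f=192/np.tan(np.radians(d['fovy'])/2); d['f']=f
    if 'camera_from_world' in d: d['wfc']=np.linalg.inv(np.array(d['camera_from_world']))
    else:
        T=np.eye(4);T[:3,:3]=R.from_rotvec(o['orientation']).as_matrix();T[:3,3]=o['ee_pos']
        d['wfc']=T@np.array(d['hand_eye'])
    return d
def ray(d,u,v,z):
    c=np.array([(u-d['cx'])/d['f'],(v-d['cy'])/d['f'],1]); r=d['wfc'][:3,:3]@c; o=d['wfc'][:3,3]
    return o+r*(z-o[2])/r[2]
def cloud(d):
    Z=d['range_z'].astype(float); v,u=np.mgrid[:384,:512]
    P=np.stack([(u-d['cx'])/d['f']*Z,(v-d['cy'])/d['f']*Z,Z],-1)
    W=P@d['wfc'][:3,:3].T+d['wfc'][:3,3]; W[Z==0]=np.nan
    return W
E
python3 - <<'E'
from h import *
for n in ['scene','top','wrist']:
    d=grab(n,n+'0'); print(n,d['fovy'],d['wfc'].round(3).tolist(), (d['range_z']>0).mean())
    np.savez(f'{n}0.npz',**d)
print(ctrl.get_obs())
E
```

```text
scene 45.159016906696266 [[0.273, 0.733, -0.623, 1643.082], [0.962, -0.212, 0.172, -422.993], [-0.006, -0.646, -0.763, 1445.927], [0.0, 0.0, 0.0, 1.0]] 0.9960683186848959
top 42.33969104988351 [[0.024, -0.996, 0.088, 416.407], [-1.0, -0.025, 0.0, -132.472], [0.002, -0.088, -0.996, 1534.314], [0.0, 0.0, 0.0, 1.0]] 0.9958546956380209
wrist 69.96536308010764 [[0.334, -0.901, -0.277, 286.215], [-0.943, -0.32, -0.097, -560.683], [-0.001, 0.294, -0.956, 382.788], [0.0, 0.0, 0.0, 1.0]] 0.9960225423177084
{'t': 0.15, 'qpos': array([-1.24801770e+00,  4.23674525e-01,  1.63049366e+00,  3.58632715e-05,
        1.08860125e+00, -1.89865051e-02]), 'qvel': array([ 4.21732973e-04, -2.69837346e-03, -2.78840662e-03,  3.43928494e-05,
        7.99137860e-04, -3.36162007e-04]), 'joint_torque': array([ 6.20602495e-04, -5.44984210e+01, -2.73918879e+01,  6.43651304e-02,
        2.05321930e-02, -8.18042577e-05]), 'ee_pos': array([ 209.37537717, -588.43377552,  222.08267985]), 'orientation': array([-1.35097386,  0.95453766, -0.95299985]), 'ft_force': array([-0.00531217, -0.07433184,  0.34775232]), 'moment': array([-0.0326686 ,  0.03441841, -0.00808832]), 'width': 87.62987780183508}
```

View pics/scene0.png

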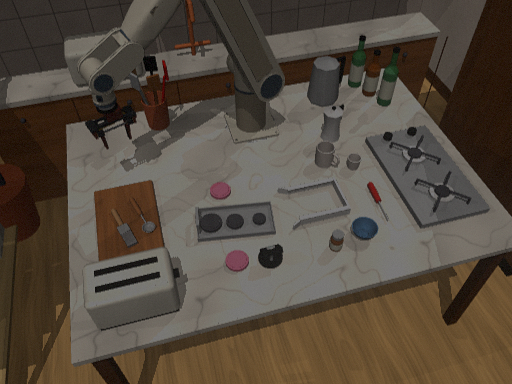

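View pics/top0.png

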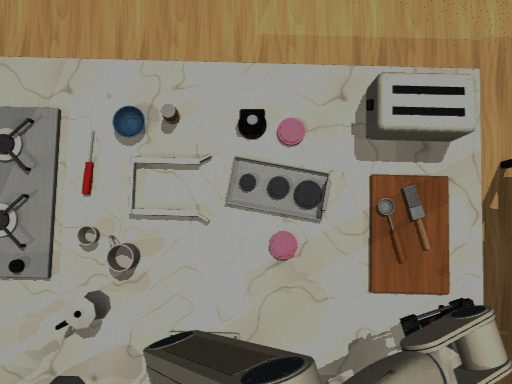

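View pics/wrist0.png

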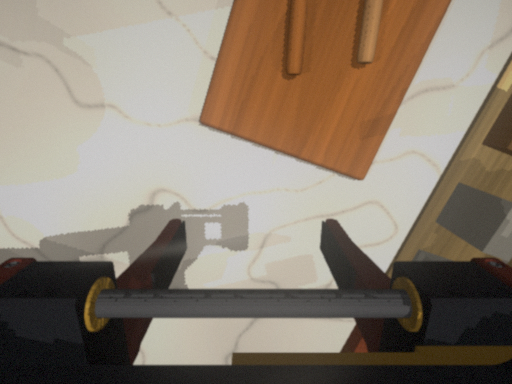

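```bash
python3 - <<'E'
from h import *
d=dict(np.load('top0.npz')); W=cloud(d)
im=cv2.cvtColor(d['img'],cv2.COLOR_RGB2BGR)
c=im[95:265,120:345]; cv2.imwrite('pics/crop0.png',cv2.resize(c,None,fx=3.5,fy=3.5,interpolation=cv2.INTER_CUBIC))
h=np.clip(np.nan_to_num(W[95:265,120:345,2])+10,0,110)*2.3
cv2.imwrite('pics/crophz.png',cv2.resize(cv2.applyColorMap(h.astype(np.uint8),cv2.COLORMAP_JET),None,fx=3.5,fy=3.5,interpolation=cv2.INTER_NEAREST))
# counter height check
print(W[280,200],W[60,300],W[230,190])
E
```

```text
[ 2.61924037e+02  1.90234518e+01 -3.75082413e-02] [1223.67013317 -344.88400231 -744.36409312] [413.27023457  54.56558697   3.19411467]
```

View pics/crop0.png

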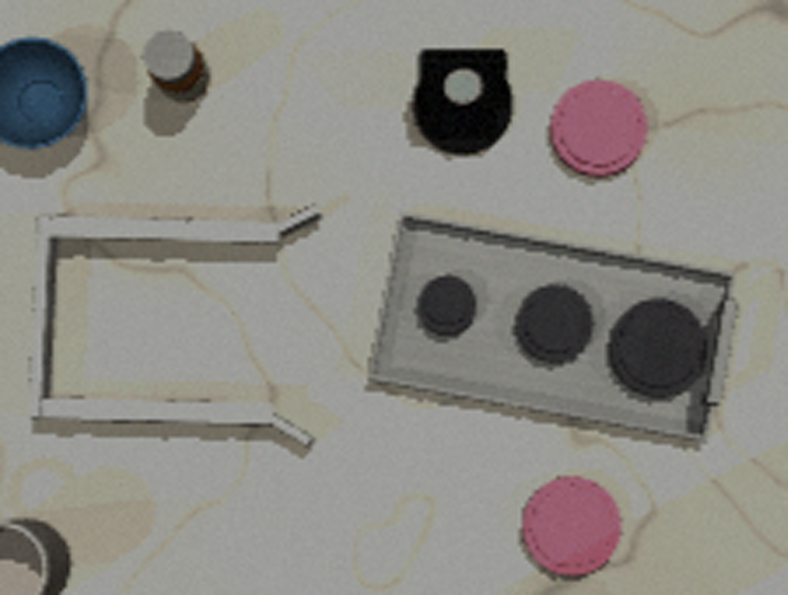

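View pics/crophz.png

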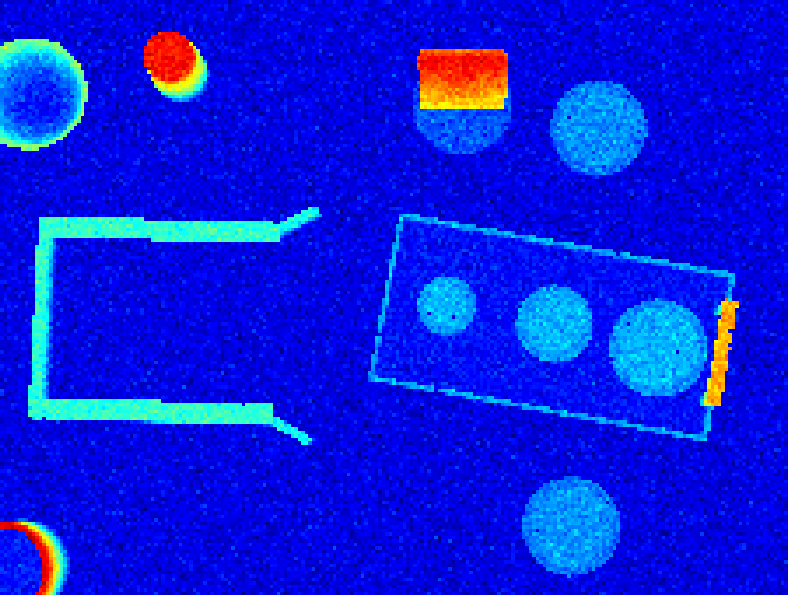

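```bash
cat > meas.py <<'E'
from h import *
def meas(d,verbose=True):
    im=d['img'].astype(int); W=cloud(d); H=W[...,2]; out={}
    # box of tray outline via color corners: use height mask
    crop=np.zeros(H.shape,bool); crop[95:265,120:345]=True
    m=crop&(H>15)&(H<28)
    dark=im.max(-1)<75
    # handle
    hm=crop&(H>52)&(H<66)&(W[...,0]<620)&(W[...,1]<0)
    if verbose: print('handle n',hm.sum())
    v,u=np.nonzero(hm); P=np.array([ray(d,a,b,68) for a,b in zip(u,v)])[:,:2]
    r=cv2.minAreaRect(P.astype(np.float32)); print('handle',r)
    return W,H
E
python3 - <<'E'
from h import *
d=dict(np.load('top0.npz')); W=cloud(d); H=W[...,2]; im=d['img'].astype(int)
def pts(m,z):
    v,u=np.nonzero(m); return np.array([ray(d,a,b,z)[:2] for a,b in zip(u,v)]).astype(np.float32)
crop=np.zeros(H.shape,bool); crop[95:265,120:345]=True
def big(m,keep=1):
    n,l,s,c=cv2.connectedComponentsWithStats(m.astype(np.uint8),connectivity=8)
    o=np.argsort(-s[1:,4])+1
    return [l==i for i in o[:keep]]
hm=crop&(H>50)&(H<72); hm[:,:310]=False
hm=big(hm)[0]; print('handle',cv2.minAreaRect(pts(hm,68)))
# tray walls
t=crop&(H>14)&(H<28)
t[:, :222]=False
for k in big(t,6):
    r=cv2.minAreaRect(pts(k,22)); print('tray-ish',k.sum(),np.round(r[0],1),np.round(r[1],1),round(r[2],2), np.round(cv2.boxPoints(r),1).tolist())
# holder
hd=crop&(H>27)&(H<42); hd[:,215:]=False
for k in big(hd,3):
    P=pts(k,36);r=cv2.minAreaRect(P);print('hold',k.sum(),np.round(r[0],1),np.round(r[1],1),round(r[2],2))
# caps dark
dk=crop&(im.max(-1)<85)&(H>17)&(H<30)
for k in big(dk,4):
    P=pts(k,23 if 1 else 0);print('cap',k.sum(),cv2.minEnclosingCircle(P),P.mean(0),np.median(H[k]))
# camera head
cm=crop&(H>45)&(W[...,0]>620)&(W[...,1]<-100)
for k in big(cm,2):
    Q=W[k]; c=Q.mean(0); U,S,V=np.linalg.svd(Q-c); n=V[2]*np.sign(V[2,2]); print('head',k.sum(),c,n,np.degrees(np.arcsin(n[2])),S,Q.min(0),Q.max(0))
    g=k&(im.min(-1)>80); print('lens', g.sum(), W[g].mean(0), 'std', W[g].std(0))
E
```

```text
handle ((525.20263671875, -351.3402099609375), (13.118647575378418, 89.76113891601562), 81.20478820800781)
tray-ish 567 [ 533.3 -303.1] [82.9 82.7] 0.97 [[491.20001220703125, -262.3999938964844], [492.6000061035156, -345.1000061035156], [575.5, -343.70001220703125], [574.0999755859375, -261.0]]
tray-ish 558 [ 375.8 -230.3] [83.1 81.5] 46.16 [[317.6000061035156, -232.0], [376.29998779296875, -288.5], [433.8999938964844, -228.5], [375.20001220703125, -172.10000610351562]]
tray-ish 520 [ 726.  -247.6] [81.4 81.8] 45.91 [[668.2999877929688, -248.39999389648438], [727.0999755859375, -305.29998779296875], [783.7000122070312, -246.89999389648438], [724.9000244140625, -189.89999389648438]]
tray-ish 349 [ 551.1 -212.4] [64.9 65.3] 46.3 [[505.0, -213.39999389648438], [552.2000122070312, -258.3999938964844], [597.0999755859375, -211.5], [549.9000244140625, -166.39999389648438]]
tray-ish 210 [ 564.1 -117.1] [49.3 49.1] 1.41 [[538.7999877929688, -93.19999694824219], [540.0999755859375, -142.3000030517578], [589.2999877929688, -141.0], [588.0999755859375, -92.0]]
tray-ish 143 [ 617.2 -242.6] [257.
[... 347 characters left out ...]
6) [ 531.6371 -303.0997] 23.007996064739928
cap 346 ((551.2921752929688, -212.17543029785156), 33.48331832885742) [ 551.1937  -212.09016] 22.687161636073483
cap 204 ((564.6611328125, -117.6166000366211), 25.59661865234375) [ 564.9409 -117.2498] 22.540128411850333
cap 165 ((741.9104614257812, 252.53518676757812), 42.06549835205078) [746.979   248.45992] 22.05397026130936
head 370 [ 754.38820201 -131.82738709   76.56425944] [-0.49437742 -0.04313701  0.86817634] 60.2474054947214 [361.68083179 288.26877685  99.58158526] [ 732.21039006 -164.33861447   55.14615083] [ 780.05794977 -100.20193662   92.7525386 ]
lens 79 [ 747.43986368 -126.82371106   76.81439373] std [6.13487627 7.75848071 6.4844045 ]
```

```bash
python3 - <<'E'
from h import *
d=dict(np.load('top0.npz')); W=cloud(d); H=W[...,2]; im=d['img'].astype(int)
def pts(m,z):
    v,u=np.nonzero(m); return np.array([ray(d,a,b,z)[:2] for a,b in zip(u,v)])
def big(m):
    n,l,s,c=cv2.connectedComponentsWithStats(m.astype(np.uint8),connectivity=8); return l==1+np.argmax(s[1:,4])
crop=np.zeros(H.shape,bool); crop[95:265,120:345]=True
hd=crop&(H>27)&(H<42); hd[:,215:]=False; hd=big(hd)
P=pts(hd,36)
# robust: edge lines per y-bin (rails): for y columns get min,max of x for each cluster
def line(a,b):
    k=np.polyfit(a,b,1)
    for _ in range(3):
        r=b-np.polyval(k,a); g=abs(r)<2; k=np.polyfit(a[g],b[g],1)
    return k
ys=np.arange(25,200,2.); E={k:[] for k in ['lo_out','lo_in','hi_in','hi_out']}; yy=[]
for y in ys:
    q=P[abs(P[:,1]-y)<1.6][:,0]; lo=q[q<540];hi=q[q>540]
    if len(lo)<2 or len(hi)<2: continue
    yy.append(y)
    E['lo_out'].append(lo.min());E['lo_in'].append(lo.max());E['hi_in'].append(hi.min());E['hi_out'].append(hi.max())
yy=np.array(yy)
for k in E:
    l=line(yy,np.array(E[k])); print(k,l[0],'x@y=110',np.polyval(l,110))
xs=np.arange(470,615,3.); a=[];b=[]
for x in xs:
    q=P[(abs(P[:,0]-x)<2)&(P[:,1]>150)][:,1]
    a.append(q.min());b.append(q.max())
for q in(a,b):
    l=line(xs,np.array(q)); print('stop',l[0],'y@540',np.polyval(l,540))
print('rail min y', P[P[:,0]<540][:,1].min(), P[P[:,0]>540][:,1].min())
# tray walls: use points in rotated frame
th=np.radians(81.2); o=np.array([547.2,-209]); yd=np.array([np.cos(th),np.sin(th)]); xd=np.array([yd[1],-yd[0]])
t=crop&(H>13)&(H<30); T=pts(t,22)
lx=(T-o)@xd; ly=(T-o)@yd
for s,n in((1,'x+'),(-1,'x-')):
    g=(abs(lx-s*73)<7)&(abs(ly)<140); l=line(ly[g],lx[g]); print(n,g.sum(),l)
g=(abs(ly-148)<8)&(abs(lx)<70); print('y+',g.sum(),line(lx[g],ly[g]))
# camera head
cm=crop&(H>45)&(W[...,0]>700)&(W[...,1]<-90)&(W[...,1]>-175); cm=big(cm)
for u in (240,250,262): print(u,[np.round(W[v,u],0).tolist() for v in range(106,140,3)])
vv=np.nonzero(cm)
print('head px',vv[0].min(),vv[0].max(),vv[1].min(),vv[1].max())
g=cm&(im.min(-1)>80); q=np.nonzero(g); print('lens px',q[1].mean(),q[0].mean(),np.ptp(q[1]),np.ptp(q[0]),ray(d,q[1].mean(),q[0].mean(),75))
for v in range(108,126): 
    r=np.nonzero(cm[v])[0]
    if len(r): print(v,r.min(),r.max(), np.median(H[v][r]).round(1), im[v,250].tolist())
f=crop&(H>3)&(H<25)&(W[...,0]>690)&(W[...,1]<-70)&(W[...,1]>-185)
print('foot',cv2.minEnclosingCircle(pts(big(f),8).astype(np.float32)), np.median(H[big(f)]))
E
```

```text
lo_out 0.002499224511186712 x@y=110 457.9813656230722
lo_in 0.0018036227202982722 x@y=110 473.2567079193742
hi_in -0.0007298398835439634 x@y=110 616.1646670644336
hi_out 0.00036477601228186203 x@y=110 631.3859470149696
stop 0.046465281824803806 y@540 227.96615662463614
stop -0.009935217954811577 y@540 238.74522092075935
rail min y -2.624116496593814 -2.3341749851643385
x+ 152 [2.89105041e-03 7.45030946e+01]
x- 130 [ 2.37469166e-03 -7.10713617e+01]
y+ 68 [-7.10170088e-04  1.46706653e+02]
240 [[806.0, -89.0, 3.0], [778.0, -91.0, 73.0], [765.0, -92.0, 92.0], [759.0, -92.0, 79.0], [749.0, -92.0, 82.0], [744.0, -92.0, 65.0], [736.0, -92.0, 57.0], [735.0, -91.0, 17.0], [728.0, -91.0, 8.0], [720.0, -91.0, 2.0], [711.0, -91.0, -0.0], [701.0, -92.0, 2.0]]
250 [[806.0, -120.0, 3.0], [780.0, -121.0, 71.0], [768.0, -121.0, 81.0], [758.0, -122.0, 85.0], [750.0, -122.0, 81.0], [741.0, -122.0, 79.0], [735.0, -122.0, 66.0], [737.0, -122.0, 13.0], [727.0, -122.0, 14.0], [719.0, -122.0, 10.0], [709.0, -123.0, 10.0], [701.0, -123.0, 4.0]]
262 [[807.0, -158.0, 3.0], [778.0, -157.0, 82.0], [768.0, -157.0
[... 226 characters left out ...]
125 240 264
lens px 251.5125 119.075 17 15 [ 748.25358574 -126.3704006    75.        ]
109 240 263 76.8 [39, 38, 37]
110 240 264 81.1 [6, 7, 9]
111 240 264 86.5 [11, 8, 4]
112 240 264 87.2 [12, 13, 10]
113 240 264 86.2 [9, 11, 9]
114 240 264 85.0 [17, 18, 20]
115 240 264 82.3 [117, 116, 108]
116 240 264 81.0 [137, 137, 128]
117 240 264 79.2 [128, 136, 128]
118 240 264 75.7 [126, 138, 128]
119 240 264 74.3 [129, 139, 130]
120 240 264 72.2 [123, 133, 124]
121 240 264 70.2 [130, 138, 132]
122 240 264 68.3 [129, 136, 128]
123 240 263 65.3 [114, 113, 106]
124 240 263 64.7 [53, 51, 50]
125 240 263 60.1 [10, 13, 9]
foot ((738.4293212890625, -128.1409912109375), 59.17754364013672) 12.052276049016541
```

```bash
cat > go.py <<'E'
import sys
from h import *
def rot(x,y):
    x=np.array(x,float);y=np.array(y,float);y/=np.linalg.norm(y);x-=x@y*y;x/=np.linalg.norm(x)
    return np.column_stack([x,y,np.cross(x,y)])
def rel(p,Rm):
    o=ctrl.get_obs(); Rc=R.from_rotvec(o['orientation']).as_matrix()
    print('pos',o['ee_pos'].round(1),'x',Rc[:,0].round(3),'y',Rc[:,1].round(3),'t',round(o['t'],2),'w',round(o['width'],1),'F',o['ft_force'].round(1))
    print('dp/80',((np.array(p)-o['ee_pos'])/80).round(3),'turn/pi',(R.from_matrix(Rm@Rc.T).as_rotvec()/np.pi).round(4))
E
python3 - <<'E'
from go import *
rel([525.7,-352,150],rot([-0.1556,-0.9878,0],[0,0,-1]))
d=dict(np.load('top0.npz')); W=cloud(d)
Q=W[113:125,242:263].reshape(-1,3); c=Q.mean(0); n=np.linalg.svd(Q-c)[2][2]; print(n*np.sign(n[2]))
A=np.c_[Q[:,:2],np.ones(len(Q))]; k=np.linalg.lstsq(A,Q[:,2],rcond=None)[0]; print(k, np.linalg.norm(k[:2]))
E
```

```text
pos [ 209.4 -588.4  222.1] x [ 0.335 -0.942 -0.001] y [-0.     0.001 -1.   ] t 0.15 w 87.6 F [-0.  -0.1  0.3]
dp/80 [ 3.954  2.955 -0.901] turn/pi [-0.0004 -0.     -0.1585]
[-0.65568452 -0.02883838  0.75448403]
[ 7.52093892e-01  3.44609331e-02 -4.83513375e+02] 0.7528829782310194
```

>>> jog_arm([
  {"dp":[0.5,0.37,0],"turn":[0,0,-0.04],"claw":1},
  {"dp":[1,0.74,0],"turn":[0,0,-0.08],"claw":1},
  {"dp":[1,0.74,0],"turn":[0,0,-0.08],"claw":1},
])

```text
t: 0.4
ee_pos: [291.3, -527.0, 221.6]
orientation: [-1.245, 1.148, -1.145]
ft_force: [0.3, -0.3, 0.4]
width: 87.6
```

>>> jog_arm([
  {"dp":[0.5,0.37,0],"turn":[0,0,-0.04],"claw":1},
  {"dp":[1,0.74,0],"turn":[0,0,-0.08],"claw":1},
  {"dp":[1,0.74,0],"turn":[0,0,-0.08],"claw":1},
])

```text
t: 0.65
ee_pos: [373.4, -465.6, 221.4]
orientation: [-1.119, 1.336, -1.333]
ft_force: [-0.2, -0.7, 0.1]
width: 87.9
```

>>> jog_arm([
  {"dp":[0.5,0.37,0],"turn":[0,0,0],"claw":1},
  {"dp":[1,0.74,-0.3],"turn":[0,0,0],"claw":1},
  {"dp":[1,0.74,-0.3],"turn":[0,0,0],"claw":1},
  {"dp":[1,0.74,-0.3],"turn":[0,0,0],"claw":1},
])

```text
t: 0.98
ee_pos: [455.6, -402.8, 195.3]
orientation: [-1.121, 1.336, -1.327]
ft_force: [-0.4, -0.2, 0.5]
width: 87.9
```

```bash
python3 - <<'E'
from go import *
rel([525.7,-352,150],rot([-0.1556,-0.9878,0],[0,0,-1]))
E
```

```text
pos [ 455.6 -402.8  195.3] x [-0.168 -0.986 -0.006] y [-0.     0.006 -1.   ] t 0.98 w 87.9 F [-0.4 -0.2  0.5]
dp/80 [ 0.877  0.636 -0.566] turn/pi [-0.002  -0.0002  0.004 ]
```

>>> jog_arm([
  {"dp":[0.44,0.32,-0.28],"turn":[0,0,0.004],"claw":1},
  {"dp":[0.877,0.636,-0.56],"turn":[-0.002,0,0.004],"claw":1},
  {"dp":[0.877,0.636,-0.56],"turn":[-0.002,0,0.004],"claw":1},
  {"dp":[0.877,0.636,-0.56],"turn":[-0.002,0,0.004],"claw":1},
])

```text
t: 1.32
ee_pos: [526.5, -349.7, 148.3]
orientation: [-1.134, 1.325, -1.318]
ft_force: [-0.4, -0.4, -0.8]
width: 87.7
```

```bash
python3 - <<'E'
from go import *
rel([525.7,-352,42],rot([-0.1556,-0.9878,0],[0,0,-1]))
d=grab('wrist','w1'); W=cloud(d)
m=(W[...,2]>50)&(W[...,2]<80)&(abs(W[...,0]-525)<70)&(abs(W[...,1]+352)<30)
P=W[m][:,:2]; print(m.sum(),np.median(W[m][:,2]),cv2.minAreaRect(P.astype(np.float32)),P.mean(0))
E
```

```text
pos [ 526.5 -349.7  148.3] x [-0.153 -0.988 -0.002] y [-0.003  0.002 -1.   ] t 1.32 w 87.7 F [-0.4 -0.4 -0.8]
dp/80 [-0.01  -0.029 -1.329] turn/pi [-0.0007 -0.001  -0.001 ]
1227 66.45628624133033 ((528.44091796875, -354.9388427734375), (11.980809211730957, 89.61112976074219), 81.15350341796875) [ 531.2824859  -355.19397692]
```

View pics/w1.png

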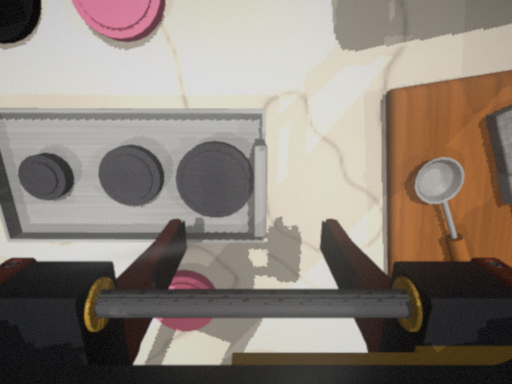

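>>> jog_arm([
  {"dp":[0,-0.04,-0.4],"turn":[0,0,0],"claw":1},
  {"dp":[0.01,-0.04,-0.8],"turn":[0,0,0],"claw":1},
  {"dp":[0.01,-0.04,-0.8],"turn":[0,0,0],"claw":1},
])

```text
t: 1.62
ee_pos: [522.4, -353.8, 81.2]
orientation: [-1.136, 1.332, -1.314]
ft_force: [-1.2, 1.2, -0.0]
width: 88.1
```

>>> jog_arm([
  {"dp":[0,0,-0.25],"turn":[0,0,0],"claw":1},
  {"dp":[0,0,-0.53],"turn":[0,0,0],"claw":1},
  {"dp":[0,0,-0.53],"turn":[0,0,0],"claw":1},
  {"dp":[0,0,-0.53],"turn":[0,0,0],"claw":1},
])

```text
t: 1.95
ee_pos: [521.5, -354.7, 39.7]
orientation: [-1.135, 1.334, -1.314]
ft_force: [-0.2, -0.6, 1.2]
width: 87.8
```

>>> jog_arm([
  {"dp":[0,0,0],"claw":0.4,"turn":[0,0,0]},
  {"dp":[0,0,0],"claw":0.3,"turn":[0,0,0]},
  {"dp":[0,0,0],"claw":0.2,"turn":[0,0,0]},
  {"dp":[0,0,0],"claw":0.1,"turn":[0,0,0]},
  {"dp":[0,0,0],"claw":0,"turn":[0,0,0]},
  {"dp":[0,0,0],"claw":0,"turn":[0,0,0]},
  {"dp":[0,0,0],"claw":0,"turn":[0,0,0]},
  {"dp":[0,0,0],"claw":0,"turn":[0,0,0]},
])

```text
t: 2.62
ee_pos: [521.5, -354.6, 39.6]
orientation: [-1.136, 1.334, -1.314]
ft_force: [-0.4, 0.1, 0.0]
width: 37.8
```

```bash
python3 - <<'E'
from go import *
rel([544.7+2,-353,42],rot([0,-1,0],[0,0,-1]))
d=grab('top','t2'); grab('wrist','w2')
E
```

```text
pos [ 521.5 -354.6   39.6] x [-0.155 -0.988 -0.004] y [-0.01   0.006 -1.   ] t 2.62 w 37.8 F [-0.4  0.1  0. ]
dp/80 [0.315 0.02  0.03 ] turn/pi [-0.0016 -0.0035  0.0496]
```

View pics/t2.png

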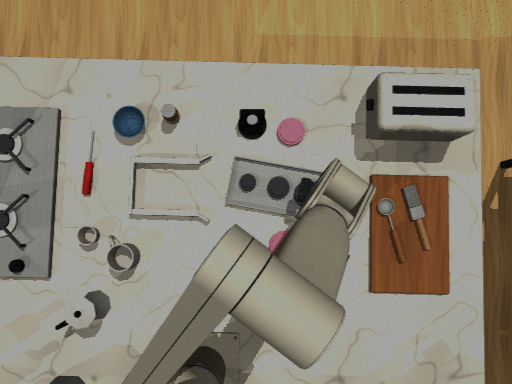

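View pics/w2.png

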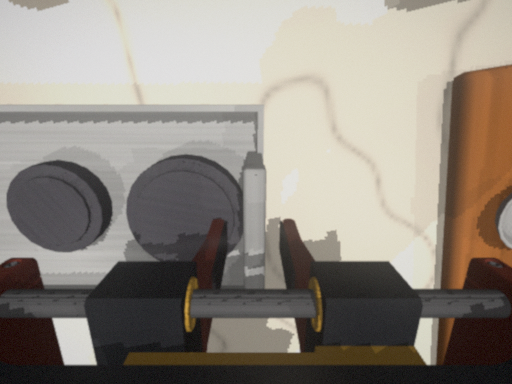

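>>> jog_arm([
  {"dp":[0,0,0],"claw":0,"turn":[0,0,0]},
  {"dp":[0,0,0],"claw":0,"turn":[0,0,0]},
  {"dp":[0,0,0],"claw":0,"turn":[0,0,0]},
  {"dp":[0,0,0],"claw":0,"turn":[0,0,0]},
  {"dp":[0,0,0],"claw":0,"turn":[0,0,0]},
  {"dp":[0,0,0],"claw":0,"turn":[0,0,0]},
  {"dp":[0,0,0],"claw":0,"turn":[0,0,0]},
  {"dp":[0,0,0],"claw":0,"turn":[0,0,0]},
])

```text
t: 3.38
ee_pos: [521.5, -354.6, 39.5]
orientation: [-1.136, 1.334, -1.314]
ft_force: [0.2, -0.5, -1.3]
width: 12.1
```

```bash
python3 - <<'E'
from go import *
rel([544.7-4,-353,40],rot([0,-1,0],[0,0,-1]))
d=grab('wrist','w3'); W=cloud(d)
m=(W[...,2]>50)&(W[...,2]<80)&(abs(W[...,0]-545)<50)&(abs(W[...,1]+352)<30)
P=W[m][:,:2]; print(m.sum(),np.median(W[m][:,2]),cv2.minAreaRect(P.astype(np.float32)))
E
```

```text
pos [ 521.5 -354.6   39.5] x [-0.155 -0.988 -0.004] y [-0.011  0.006 -1.   ] t 3.38 w 12.1 F [ 0.2 -0.5 -1.3]
dp/80 [0.24  0.021 0.006] turn/pi [-0.0016 -0.0035  0.0496]
3762 66.57277158485672 ((537.2991333007812, -355.1134033203125), (70.87887573242188, 31.838788986206055), 7.179117202758789)
```

View pics/w3.png

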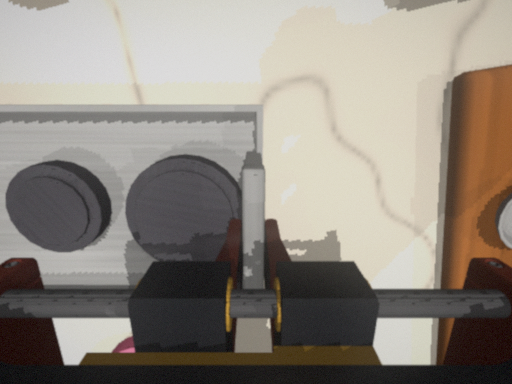

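>>> jog_arm([
  {"dp":[0.04,0,0],"turn":[0,0,0.008],"claw":0},
  {"dp":[0.08,0,0],"turn":[0,0,0.017],"claw":0},
  {"dp":[0.12,0,0],"turn":[0,0,0.025],"claw":0},
  {"dp":[0.16,0,0],"turn":[0,0,0.033],"claw":0},
  {"dp":[0.2,0,0],"turn":[0,0,0.042],"claw":0},
  {"dp":[0.24,0,0],"turn":[0,0,0.05],"claw":0},
  {"dp":[0.24,0,0],"turn":[0,0,0.05],"claw":0},
  {"dp":[0.24,0,0],"turn":[0,0,0.05],"claw":0},
])

```text
t: 4.1
ee_pos: [541.5, -354.6, 39.5]
orientation: [-1.214, 1.218, -1.201]
ft_force: [3.5, -0.4, -1.9]
width: 11.9
```

```bash
cat > tray.py <<'E'
from go import *
def tray(tag,o,th):
    d=grab('top',tag); W=cloud(d); H=W[...,2]; im=d['img'].astype(int)
    def pts(m,z):
        v,u=np.nonzero(m); return np.array([ray(d,a,b,z)[:2] for a,b in zip(u,v)])
    crop=np.zeros(H.shape,bool); crop[95:265,120:345]=True
    o=np.array(o,float); yd=np.array([np.cos(th),np.sin(th)]); xd=np.array([yd[1],-yd[0]])
    T=pts(crop&(H>13)&(H<30),22); lx=(T-o)@xd; ly=(T-o)@yd
    def line(a,b):
        k=np.polyfit(a,b,1)
        for _ in range(3):
            r=b-np.polyval(k,a); g=abs(r)<2.5; k=np.polyfit(a[g],b[g],1)
        return k
    for s,n in((1,'x+'),(-1,'x-')):
        g=(abs(lx-s*73)<9)&(ly<140)&(ly>-100); print(n,g.sum(),line(ly[g],lx[g]).round(4))
    g=(abs(ly-148)<10)&(abs(lx)<65); print('y+',g.sum(),line(lx[g],ly[g]).round(4))
    dk=crop&(im.max(-1)<85)&(H>17)&(H<30)
    n,l,s,c=cv2.connectedComponentsWithStats(dk.astype(np.uint8))
    for i in range(1,n):
        if s[i,4]>120:
            P=pts(l==i,23).astype(np.float32); e=cv2.minEnclosingCircle(P); print('cap',s[i,4],np.round(e[0],1),round(e[1],1))
    c=cv2.cvtColor(d['img'],cv2.COLOR_RGB2BGR)[95:265,120:345]; cv2.imwrite(f'pics/{tag}.png',cv2.resize(c,None,fx=3.5,fy=3.5,interpolation=cv2.INTER_CUBIC))
E
python3 - <<'E'
from tray import *
rel([541,-353+80,40],rot([0,-1,0],[0,0,-1]))
tray('t4',[545,-210],np.pi/2)
E
```

```text
pos [ 541.5 -354.6   39.5] x [ 0.001 -1.    -0.004] y [-0.01   0.004 -1.   ] t 4.1 w 11.9 F [ 3.5 -0.4 -1.9]
dp/80 [-0.007  1.02   0.006] turn/pi [-0.0012 -0.0032 -0.0004]
x+ 136 [1.58000e-02 7.58701e+01]
x- 92 [ 1.10000e-02 -6.95984e+01]
y+ 64 [-1.030000e-02  1.507141e+02]
cap 341 [ 551.  -208.6] 33.7
cap 193 [ 551.3 -112.5] 25.6
```

View pics/t4.png

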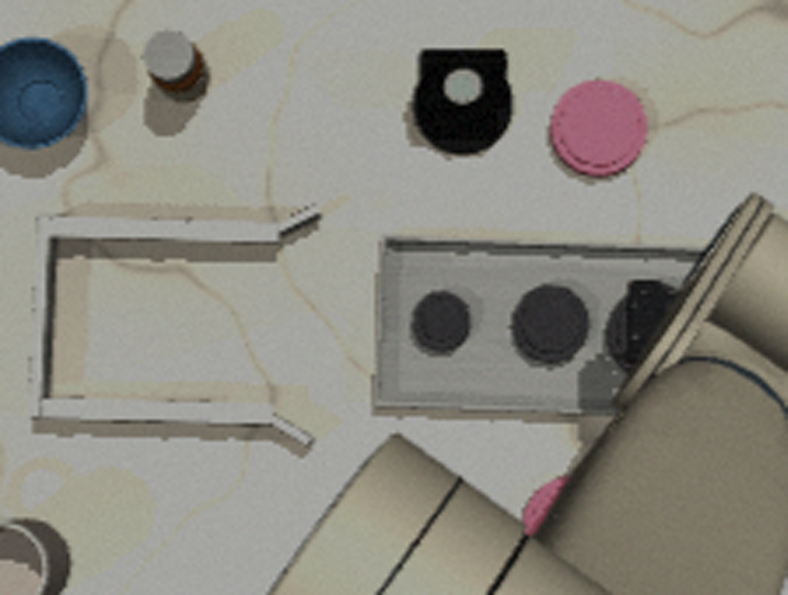

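>>> jog_arm([
  {"dp":[-0.01,0.06,0],"turn":[0,0,0.004],"claw":0},
  {"dp":[-0.02,0.16,0],"turn":[0,0,0.004],"claw":0},
  {"dp":[-0.02,0.26,0],"turn":[0,0,0.004],"claw":0},
  {"dp":[-0.02,0.36,0],"turn":[0,0,0.004],"claw":0},
  {"dp":[-0.02,0.46,0],"turn":[0,0,0.004],"claw":0},
  {"dp":[-0.02,0.56,0],"turn":[0,0,0.004],"claw":0},
  {"dp":[-0.02,0.66,0],"turn":[0,0,0.004],"claw":0},
  {"dp":[-0.02,0.74,0],"turn":[0,0,0.004],"claw":0},
  {"dp":[-0.02,0.78,0],"turn":[0,0,0.004],"claw":0},
  {"dp":[-0.02,0.8,0],"turn":[0,0,0.004],"claw":0},
])

```text
t: 4.98
ee_pos: [539.7, -289.8, 39.5]
orientation: [-1.221, 1.208, -1.191]
ft_force: [-1.1, -3.4, -3.2]
width: 12.0
```

```bash
python3 - <<'E'
from tray import *
rel([540,-353+80,40],rot([0,-1,0],[0,0,-1]))
tray('t5',[545,-143],np.pi/2)
E
```

```text
pos [ 539.7 -289.8   39.5] x [ 0.014 -1.    -0.004] y [-0.011  0.004 -1.   ] t 4.98 w 12.0 F [-1.1 -3.4 -3.2]
dp/80 [0.004 0.21  0.006] turn/pi [-0.0013 -0.0034 -0.0046]
x+ 136 [-2.11000e-02  7.07258e+01]
x- 87 [-1.24000e-02 -7.51153e+01]
y+ 63 [1.480000e-02 1.486258e+02]
cap 180 [741.9 252.9] 41.9
cap 335 [ 545.2 -144. ] 33.4
cap 198 [543.2 -48. ] 25.5
```

View pics/t5.png

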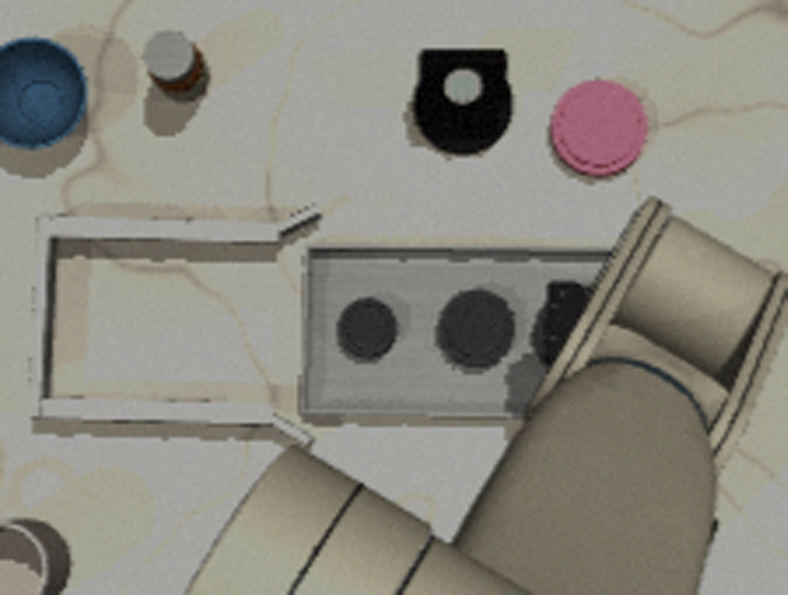

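>>> jog_arm([
  {"dp":[0,0.03,0],"turn":[0,0,-0.002],"claw":0},
  {"dp":[0,0.08,0],"turn":[0,0,-0.004],"claw":0},
  {"dp":[0,0.14,0],"turn":[0,0,-0.005],"claw":0},
  {"dp":[0,0.2,0],"turn":[0,0,-0.005],"claw":0},
  {"dp":[0,0.26,0],"turn":[0,0,-0.005],"claw":0},
  {"dp":[0,0.32,0],"turn":[0,0,-0.005],"claw":0},
  {"dp":[0,0.38,0],"turn":[0,0,-0.005],"claw":0},
  {"dp":[0,0.44,0],"turn":[0,0,-0.005],"claw":0},
  {"dp":[0,0.5,0],"turn":[0,0,-0.005],"claw":0},
  {"dp":[0,0.5,0],"turn":[0,0,-0.005],"claw":0},
])

```text
t: 5.87
ee_pos: [539.6, -248.4, 39.5]
orientation: [-1.213, 1.221, -1.201]
ft_force: [1.2, 2.4, -1.1]
width: 11.6
```

```bash
python3 - <<'E'
from tray import *
rel([540,-353+80,40],rot([0,-1,0],[0,0,-1]))
tray('t6',[545,-104],np.pi/2)
E
```

```text
pos [ 539.6 -248.4   39.5] x [-0.001 -1.    -0.005] y [-0.011  0.005 -1.   ] t 5.87 w 11.6 F [ 1.2  2.4 -1.1]
dp/80 [ 0.005 -0.308  0.006] turn/pi [-0.0017 -0.0035  0.0004]
x+ 130 [5.00000e-03 7.29555e+01]
x- 76 [ 2.60000e-03 -7.26266e+01]
y+ 70 [-6.500000e-03  1.508719e+02]
cap 347 [ 547.3 -103.3] 33.6
cap 195 [546.8  -7.5] 25.5
```

View pics/t6.png

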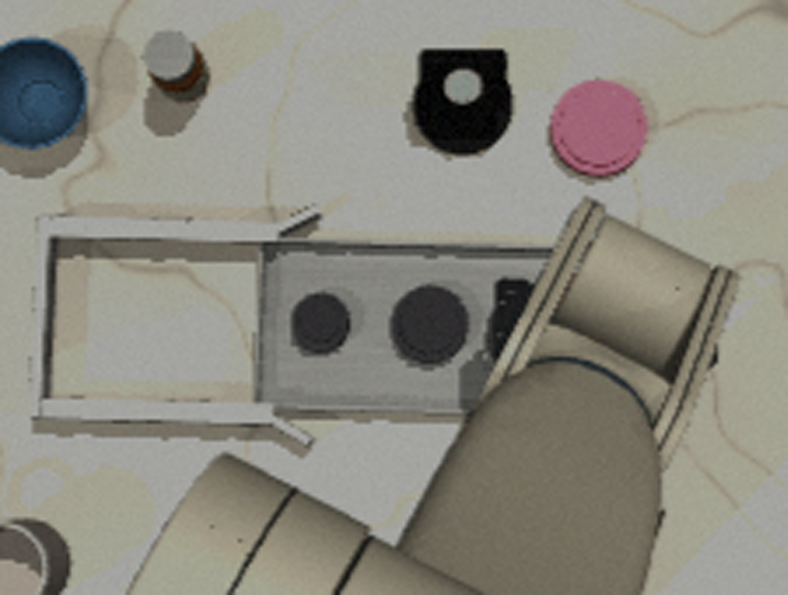

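>>> jog_arm([
  {"dp":[0,0.05,0],"turn":[0,0,0],"claw":0},
  {"dp":[0,0.15,0],"turn":[0,0,0],"claw":0},
  {"dp":[0,0.25,0],"turn":[0,0,0],"claw":0},
  {"dp":[0,0.35,0],"turn":[0,0,0],"claw":0},
  {"dp":[0,0.45,0],"turn":[0,0,0],"claw":0},
  {"dp":[0,0.55,0],"turn":[0,0,0],"claw":0},
  {"dp":[0,0.65,0],"turn":[0,0,0],"claw":0},
  {"dp":[0,0.75,0],"turn":[0,0,0],"claw":0},
  {"dp":[0,0.85,0],"turn":[0,0,0],"claw":0},
  {"dp":[0,0.95,0],"turn":[0,0,0],"claw":0},
  {"dp":[0,1,0],"turn":[0,0,0],"claw":0},
  {"dp":[0,1,0],"turn":[0,0,0],"claw":0},
])

```text
t: 6.92
ee_pos: [539.4, -166.7, 39.5]
orientation: [-1.212, 1.222, -1.199]
ft_force: [0.2, 5.3, -1.2]
width: 11.8
```

>>> jog_arm([
  {"dp":[0,0.05,0],"turn":[0,0,0],"claw":0},
  {"dp":[0,0.15,0],"turn":[0,0,0],"claw":0},
  {"dp":[0,0.25,0],"turn":[0,0,0],"claw":0},
  {"dp":[0,0.35,0],"turn":[0,0,0],"claw":0},
  {"dp":[0,0.45,0],"turn":[0,0,0],"claw":0},
  {"dp":[0,0.55,0],"turn":[0,0,0],"claw":0},
  {"dp":[0,0.65,0],"turn":[0,0,0],"claw":0},
  {"dp":[0,0.72,0],"turn":[0,0,0],"claw":0},
  {"dp":[0,0.78,0],"turn":[0,0,0],"claw":0},
  {"dp":[0,0.84,0],"turn":[0,0,0],"claw":0},
  {"dp":[0,0.85,0],"turn":[0,0,0],"claw":0},
  {"dp":[0,0.85,0],"turn":[0,0,0],"claw":0},
])

```text
t: 7.92
ee_pos: [539.4, -98.0, 39.5]
orientation: [-1.212, 1.223, -1.199]
ft_force: [0.0, 2.3, -1.5]
width: 11.7
```

```bash
python3 - <<'E'
from tray import *
rel([540,-68,40],rot([0,-1,0],[0,0,-1]))
tray('t7',[545,46],np.pi/2)
E
```

```text
pos [539.4 -98.   39.5] x [-0.001 -1.    -0.008] y [-0.012  0.008 -1.   ] t 7.92 w 11.7 F [ 0.   2.3 -1.5]
dp/80 [0.008 0.375 0.007] turn/pi [-0.0025 -0.0038  0.0004]
x+ 51 [-1.54000e-02  7.21064e+01]
x- 5 [  0.143  -83.1004]
y+ 84 [-6.100000e-03  1.504029e+02]
cap 333 [548.   47.5] 33.5
cap 191 [546.6 142.5] 25.6
```

View pics/t7.png

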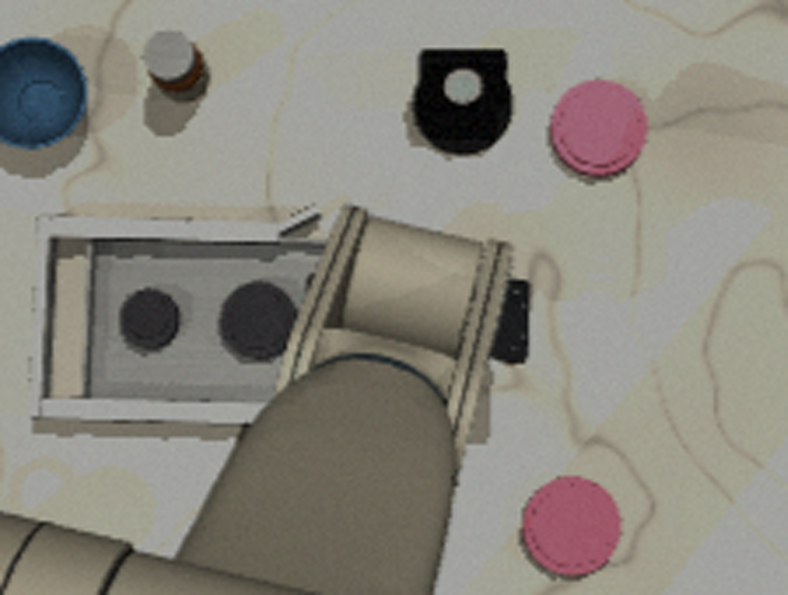

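>>> jog_arm([
  {"dp":[0,0.05,0],"turn":[0,0,0],"claw":0},
  {"dp":[0,0.1,0],"turn":[0,0,0],"claw":0},
  {"dp":[0,0.15,0],"turn":[0,0,0],"claw":0},
  {"dp":[0,0.2,0],"turn":[0,0,0],"claw":0},
  {"dp":[0,0.24,0],"turn":[0,0,0],"claw":0},
  {"dp":[0,0.27,0],"turn":[0,0,0],"claw":0},
  {"dp":[0,0.3,0],"turn":[0,0,0],"claw":0},
  {"dp":[0,0.32,0],"turn":[0,0,0],"claw":0},
  {"dp":[0,0.34,0],"turn":[0,0,0],"claw":0},
  {"dp":[0,0.34,0],"turn":[0,0,0],"claw":0},
])

```text
t: 8.8
ee_pos: [539.4, -70.4, 39.5]
orientation: [-1.211, 1.223, -1.198]
ft_force: [0.4, -1.4, -2.1]
width: 11.9
```

>>> jog_arm([
  {"dp":[0,0.02,0],"turn":[0,0,0],"claw":0},
  {"dp":[0,0.04,0],"turn":[0,0,0],"claw":0},
  {"dp":[0,0.04,0],"turn":[0,0,0],"claw":0},
])

```text
t: 9.05
ee_pos: [539.3, -66.9, 39.5]
orientation: [-1.211, 1.223, -1.198]
ft_force: [0.3, -2.0, -1.8]
width: 11.5
```

```bash
python3 - <<'E'
from tray import *
rel([540,-68,40],rot([0,-1,0],[0,0,-1]))
tray('t8',[545,78],np.pi/2)
E
```

```text
pos [539.3 -66.9  39.5] x [-0.002 -1.    -0.009] y [-0.012  0.009 -1.   ] t 9.05 w 11.5 F [ 0.3 -2.  -1.8]
dp/80 [ 0.008 -0.013  0.007] turn/pi [-0.0027 -0.0039  0.0005]
x+ 32 [-1.00000e-04  7.06552e+01]Traceback (most recent call last):
  File "<stdin>", line 3, in <module>
  File "tray.py", line 15, in tray
    g=(abs(lx-s*73)<9)&(ly<140)&(ly>-100); print(n,g.sum(),line(ly[g],lx[g]).round(4))
                                                           ~~~~^^^^^^^^^^^^^
  File "tray.py", line 12, in line
    r=b-np.polyval(k,a); g=abs(r)<2.5; k=np.polyfit(a[g],b[g],1)
                                         ~~~~~~~~~~^^^^^^^^^^^^^
    raise TypeError("expected non-empty vector for x")
TypeError: expected non-empty vector for x
```

View pics/t8.png

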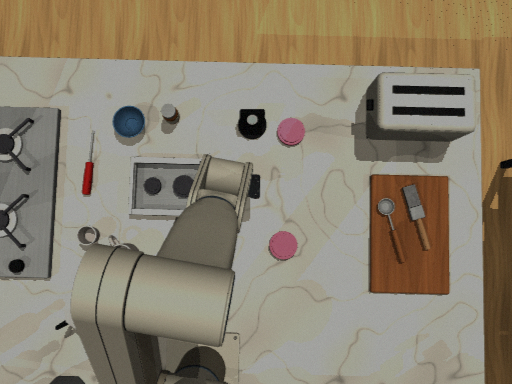

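>>> jog_arm([
  {"dp":[0,0.02,0],"turn":[0,0,0],"claw":0},
  {"dp":[0,0.03,0],"turn":[0,0,0],"claw":0},
  {"dp":[0,0.03,0],"turn":[0,0,0],"claw":0},
])

```text
t: 9.35
ee_pos: [539.4, -66.8, 39.6]
orientation: [-1.213, 1.221, -1.2]
ft_force: [-1.2, -18.0, -1.4]
width: 11.6
```

>>> jog_arm([
  {"dp":[0,0.02,0],"turn":[0,0,0],"claw":0},
  {"dp":[0,0.03,0],"turn":[0,0,0],"claw":0},
  {"dp":[0,0.03,0],"turn":[0,0,0],"claw":0},
])

```text
t: 9.6
ee_pos: [539.5, -66.9, 39.7]
orientation: [-1.216, 1.219, -1.202]
ft_force: [-1.2, -19.5, -2.1]
width: 11.5
```

```bash
sed -i "s/print(n,g.sum(),line(ly\[g\],lx\[g\]).round(4))/print(n,g.sum(),line(ly[g],lx[g]).round(4) if g.sum()>25 else '')/" tray.py; python3 - <<'E'
from tray import *
rel([540,-68,40],rot([0,-1,0],[0,0,-1]))
tray('t9',[545,78],np.pi/2)
E
```

```text
pos [539.5 -66.9  39.7] x [ 0.    -1.    -0.003] y [-0.011  0.003 -1.   ] t 9.6 w 11.5 F [ -1.2 -19.5  -2.1]
dp/80 [ 0.006 -0.014  0.004] turn/pi [-0.0009 -0.0037 -0.0001]
x+ 23 
x- 5 
y+ 115 [8.800000e-03 1.503534e+02]
cap 166 [741.1 252.2] 41.5
cap 285 [548.1  78.2] 33.3
cap 200 [546.9 173.5] 25.5
```

View pics/t9.png

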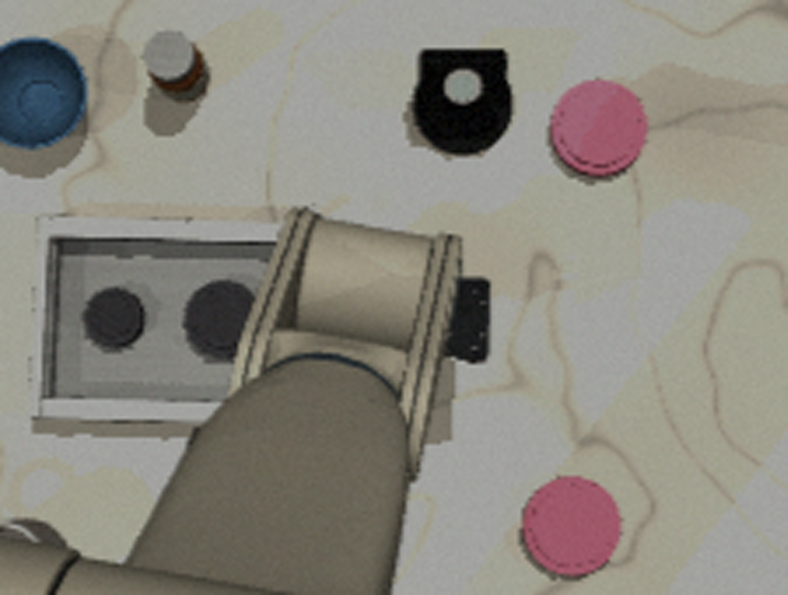

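>>> jog_arm([
  {"dp":[0,0,0],"turn":[0,0,0],"claw":0},
  {"dp":[0,0,0],"turn":[0,0,0],"claw":0.1},
  {"dp":[0,0,0],"turn":[0,0,0],"claw":0.5},
  {"dp":[0,0,0],"turn":[0,0,0],"claw":0.5},
  {"dp":[0,0,0],"turn":[0,0,0],"claw":0.5},
  {"dp":[0,0,0],"turn":[0,0,0],"claw":0.5},
  {"dp":[0,0,0],"turn":[0,0,0],"claw":0.5},
  {"dp":[0,0,0],"turn":[0,0,0],"claw":0.5},
  {"dp":[0,0,0],"turn":[0,0,0],"claw":0.5},
])

```text
t: 10.4
ee_pos: [539.5, -66.8, 39.8]
orientation: [-1.216, 1.219, -1.201]
ft_force: [0.5, -0.6, -0.3]
width: 43.9
```

>>> jog_arm([
  {"dp":[0,0,0.2],"turn":[0,0,0],"claw":0.6},
  {"dp":[0,0,0.6],"turn":[0,0,0],"claw":0.8},
  {"dp":[0,0,1],"turn":[0,0,0],"claw":0.85},
  {"dp":[0,0,1],"turn":[0,0,0],"claw":0.85},
  {"dp":[0,0,1],"turn":[0,0,0],"claw":0.85},
])

```text
t: 10.82
ee_pos: [540.9, -66.9, 121.5]
orientation: [-1.213, 1.215, -1.204]
ft_force: [0.1, -0.1, -0.5]
width: 72.8
```

```bash
python3 - <<'E'
from tray import *
rel([547,173.5,120],rot([1,0,0],[0,0,-1]))
rel([547,173.5,120],rot([-1,0,0],[0,0,-1]))
print(ctrl.get_obs()['qpos'])
tray('t10',[545,78],np.pi/2)
E
```

```text
pos [540.9 -66.9 121.5] x [ 0.    -1.    -0.002] y [-0.007  0.002 -1.   ] t 10.82 w 72.8 F [ 0.1 -0.1 -0.5]
dp/80 [ 0.077  3.005 -0.019] turn/pi [ 0.0013 -0.0024  0.4999]
pos [540.9 -66.9 121.5] x [ 0.    -1.    -0.002] y [-0.007  0.002 -1.   ] t 10.82 w 72.8 F [ 0.1 -0.1 -0.5]
dp/80 [ 0.077  3.005 -0.019] turn/pi [-0.0024 -0.0013 -0.5001]
[-1.45616692e-01  4.52053934e-01  1.87061606e+00  1.64806237e-03
  8.26507905e-01  1.42372029e+00]
x+ 20 
x- 6 
y+ 110 [1.320000e-02 1.504569e+02]
cap 220 [548.3  79.1] 33.2
cap 198 [546.6 173. ] 25.8
```

View pics/t10.png

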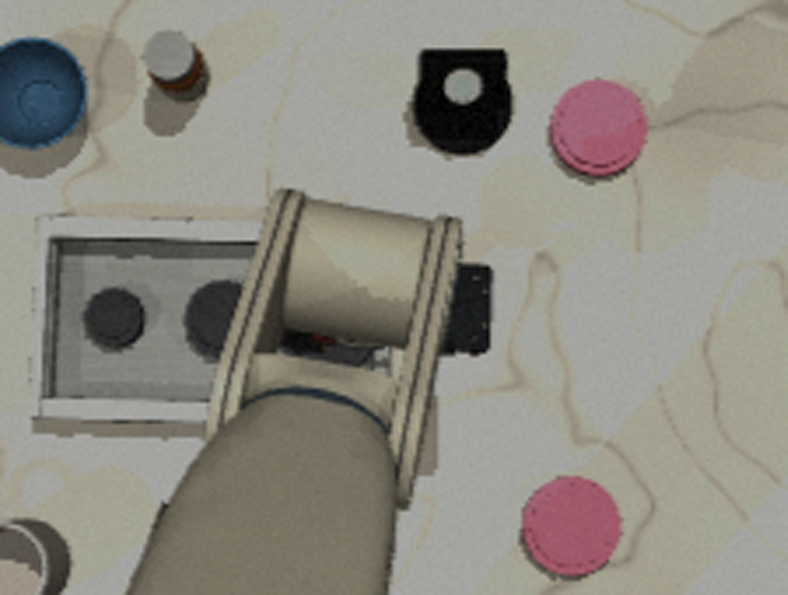

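>>> jog_arm([
  {"dp":[0,0.3,0],"turn":[0,0,0.03],"claw":0.8},
  {"dp":[0,0.6,0],"turn":[0,0,0.06],"claw":0.8},
  {"dp":[0.02,0.8,0],"turn":[0,0,0.1],"claw":0.8},
  {"dp":[0.02,1,0],"turn":[0,0,0.13],"claw":0.8},
  {"dp":[0.02,1,0],"turn":[0,0,0.17],"claw":0.8},
])

```text
t: 11.28
ee_pos: [540.0, 15.5, 118.3]
orientation: [-1.426, 0.812, -0.795]
ft_force: [-0.1, 0.1, 0.6]
width: 69.9
```

>>> jog_arm([
  {"dp":[0,0.3,0],"turn":[0,0,0.03],"claw":0.8},
  {"dp":[0,0.6,0],"turn":[0,0,0.06],"claw":0.8},
  {"dp":[0.02,0.8,0],"turn":[0,0,0.1],"claw":0.8},
  {"dp":[0.02,0.9,0],"turn":[0,0,0.13],"claw":0.8},
  {"dp":[0.02,0.9,0],"turn":[0,0,0.17],"claw":0.8},
])

```text
t: 11.7
ee_pos: [540.5, 89.0, 116.5]
orientation: [-1.548, 0.394, -0.377]
ft_force: [-0.8, -0.6, 0.5]
width: 70.5
```

```bash
python3 - <<'E'
from tray import *
rel([547,173.2,120],rot([1,0,0],[0,0,-1]))
d=grab('wrist','w11')
E
```

```text
pos [540.5  89.  116.5] x [ 0.882 -0.471 -0.007] y [-0.013 -0.009 -1.   ] t 11.7 w 70.5 F [-0.8 -0.6  0.5]
dp/80 [0.082 1.053 0.044] turn/pi [ 0.0039 -0.0034  0.1561]
```

View pics/w11.png

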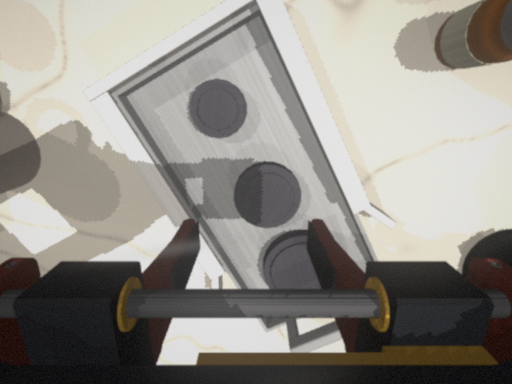

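>>> jog_arm([
  {"dp":[0.02,0.3,0],"turn":[0,0,0.03],"claw":0.8},
  {"dp":[0.04,0.6,0],"turn":[0,0,0.06],"claw":0.8},
  {"dp":[0.08,0.8,0],"turn":[0,0,0.1],"claw":0.8},
  {"dp":[0.08,1,0],"turn":[0.004,-0.003,0.13],"claw":0.8},
  {"dp":[0.08,1,0],"turn":[0.004,-0.003,0.156],"claw":0.8},
  {"dp":[0.08,1,0],"turn":[0.004,-0.003,0.156],"claw":0.8},
  {"dp":[0.08,1,0],"turn":[0.004,-0.003,0.156],"claw":0.8},
])

```text
t: 12.33
ee_pos: [545.9, 167.9, 115.3]
orientation: [-1.572, -0.0, 0.006]
ft_force: [0.3, -1.0, -0.4]
width: 70.7
```

```bash
python3 - <<'E'
from tray import *
rel([547,173.2,30],rot([1,0,0],[0,0,-1]))
d=grab('wrist','w12'); W=cloud(d); H=W[...,2]; im=d['img'].astype(int)
for (x,y,r) in ((547,173,26),(548,78,34)):
    m=(np.hypot(W[...,0]-x,W[...,1]-y)<r+14)&(im.max(-1)<95)&(H>16)&(H<30)
    m[270:]=False
    if m.sum()<30: continue
    P=W[m][:,:2]; print('cap',m.sum(),np.median(H[m]),cv2.minEnclosingCircle(P.astype(np.float32)),P.mean(0))
print(ctrl.get_obs()['qpos'])
E
```

```text
pos [545.9 167.9 115.3] x [ 1.     0.004 -0.003] y [-0.003 -0.001 -1.   ] t 12.33 w 70.7 F [ 0.3 -1.  -0.4]
dp/80 [ 0.014  0.066 -1.066] turn/pi [ 0.0003 -0.0011 -0.0013]
cap 1878 20.412991767142017 ((547.192626953125, 173.4546661376953), 25.3446102142334) [546.40025516 174.75873897]
cap 1279 20.148737616265123 ((548.2813720703125, 83.41345977783203), 32.43614959716797) [547.85682212  94.25984825]
[2.77232355e-01 4.91347037e-01 1.81789525e+00 1.60242393e-05
 8.35531312e-01 2.73459710e-01]
```

View pics/w12.png

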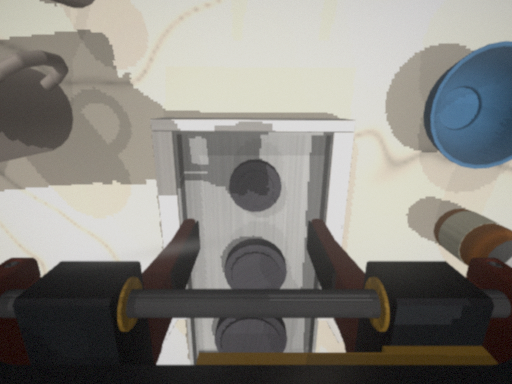

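>>> jog_arm([
  {"dp":[0.015,0.069,-0.2],"turn":[0,0,0],"claw":0.8},
  {"dp":[0.015,0.069,-0.6],"turn":[0,0,0],"claw":0.8},
  {"dp":[0.015,0.069,-0.9],"turn":[0,0,0],"claw":0.8},
  {"dp":[0.015,0.069,-0.9],"turn":[0,0,0],"claw":0.8},
  {"dp":[0.015,0.069,-0.9],"turn":[0,0,0],"claw":0.8},
])

```text
t: 12.8
ee_pos: [546.2, 172.4, 42.4]
orientation: [-1.573, 0.004, 0.006]
ft_force: [-0.3, 0.4, 0.9]
width: 70.4
```

```bash
python3 - <<'E'
from tray import *
rel([547,173.4,9],rot([1,0,0],[0,0,-1]))
E
```

```text
pos [546.2 172.4  42.4] x [ 1.     0.001 -0.006] y [-0.006 -0.002 -1.   ] t 12.8 w 70.4 F [-0.3  0.4  0.9]
dp/80 [ 0.011  0.012 -0.418] turn/pi [ 0.0006 -0.0021 -0.0004]
```

>>> jog_arm([
  {"dp":[0.01,0.012,-0.15],"turn":[0,-0.002,0],"claw":0.8},
  {"dp":[0.01,0.012,-0.3],"turn":[0,-0.002,0],"claw":0.8},
  {"dp":[0.01,0.012,-0.41],"turn":[0,-0.002,0],"claw":0.8},
  {"dp":[0.01,0.012,-0.41],"turn":[0,-0.002,0],"claw":0.8},
  {"dp":[0.01,0.012,-0.41],"turn":[0,-0.002,0],"claw":0.8},
])

```text
t: 13.22
ee_pos: [546.9, 173.3, 9.7]
orientation: [-1.573, -0.0, 0.001]
ft_force: [-0.4, -0.5, -0.1]
width: 70.1
```

>>> jog_arm([
  {"dp":[0,0,0],"claw":0.65,"turn":[0,0,0]},
  {"dp":[0,0,0],"claw":0.6,"turn":[0,0,0]},
  {"dp":[0,0,0],"claw":0.5,"turn":[0,0,0]},
  {"dp":[0,0,0],"claw":0.4,"turn":[0,0,0]},
  {"dp":[0,0,0],"claw":0.3,"turn":[0,0,0]},
  {"dp":[0,0,0],"claw":0.2,"turn":[0,0,0]},
  {"dp":[0,0,0],"claw":0.1,"turn":[0,0,0]},
  {"dp":[0,0,0],"claw":0,"turn":[0,0,0]},
  {"dp":[0,0,0],"claw":0,"turn":[0,0,0]},
  {"dp":[0,0,0],"claw":0,"turn":[0,0,0]},
])

```text
t: 14.05
ee_pos: [547.3, 173.4, 10.2]
orientation: [-1.573, -0.001, 0.0]
ft_force: [-0.7, -0.8, 6.6]
width: 51.3
```

```bash
python3 - <<'E'
from tray import *
rel([547,173.4,9],rot([1,0,0],[0,0,-1]))
d=grab('wrist','w13')
E
```

```text
pos [547.3 173.4  10.2] x [1.    0.001 0.   ] y [ 0.    -0.002 -1.   ] t 14.05 w 51.3 F [-0.7 -0.8  6.6]
dp/80 [-0.004 -0.    -0.015] turn/pi [ 0.0006  0.0001 -0.0002]
```

View pics/w13.png

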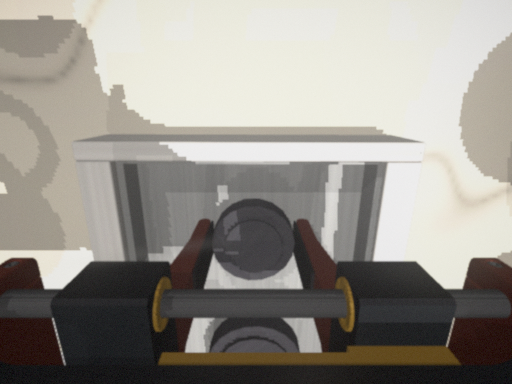

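>>> jog_arm([
  {"dp":[0,0,0.05],"claw":0,"turn":[0,0,0]},
  {"dp":[0,0,0.15],"claw":0,"turn":[0,0,0]},
  {"dp":[0,0,0.3],"claw":0,"turn":[0,0,0]},
  {"dp":[0,0,0.45],"claw":0,"turn":[0,0,0]},
  {"dp":[0,0,0.6],"claw":0,"turn":[0,0,0]},
  {"dp":[0,0,0.75],"claw":0,"turn":[0,0,0]},
  {"dp":[0,0,0.9],"claw":0,"turn":[0,0,0]},
  {"dp":[0,0,1],"claw":0,"turn":[0,0,0]},
  {"dp":[0,0,1],"claw":0,"turn":[0,0,0]},
])

```text
t: 14.85
ee_pos: [548.6, 173.8, 92.6]
orientation: [-1.572, -0.003, -0.002]
ft_force: [0.7, -0.3, -0.2]
width: 51.1
```

```bash
cat > tgt.py <<'E'
from tray import *
L=np.array([748,-126.4,75]); n=np.array([-0.648,-0.027,0.761]); n/=np.linalg.norm(n)
def T(dist=180,off=6):   # TCP pose: cap underside off mm beyond TCP along tool y=-n
    return L+n*(dist+off), rot([0.761,0,0.648],-n)
E
python3 - <<'E'
from tgt import *
p,Rm=T(); print(p); rel(p,Rm)
d=grab('wrist','w14'); tray('t14',[545,78],np.pi/2)
E
```

```text
[ 627.45717232 -131.42261782  216.56341337]
pos [548.6 173.8  92.6] x [1.    0.001 0.004] y [ 0.004 -0.001 -1.   ] t 14.85 w 51.1 F [ 0.7 -0.3 -0.2]
dp/80 [ 0.986 -3.815  1.55 ] turn/pi [ 0.0085 -0.2233  0.0029]
x+ 60 [-1.25000e-02  7.15125e+01]
x- 23 Traceback (most recent call last):
  File "<stdin>", line 3, in <module>
  File "tray.py", line 16, in tray
    g=(abs(ly-148)<10)&(abs(lx)<65); print('y+',g.sum(),line(lx[g],ly[g]).round(4))
                                                        ~~~~^^^^^^^^^^^^^
  File "tray.py", line 10, in line
    k=np.polyfit(a,b,1)
    raise TypeError("expected non-empty vector for x")
TypeError: expected non-empty vector for x
```

View pics/w14.png

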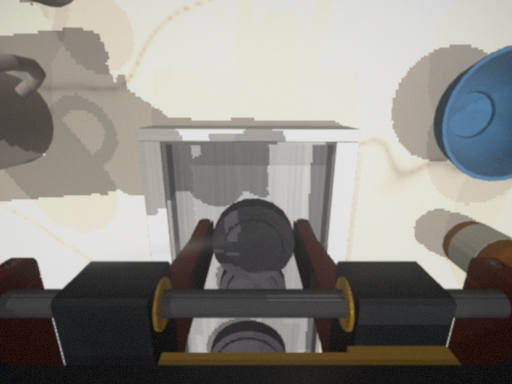

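View pics/t14.png

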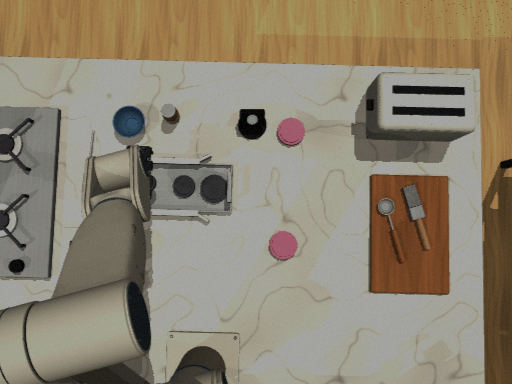

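>>> jog_arm([
  {"dp":[0,0,0.2],"claw":0,"turn":[0,0,0]},
  {"dp":[0,-0.2,0.5],"claw":0,"turn":[0,0,0]},
  {"dp":[0,-0.5,0.8],"claw":0,"turn":[0,0,0]},
  {"dp":[0,-0.8,1],"claw":0,"turn":[0,0,0]},
  {"dp":[0,-1,1],"claw":0,"turn":[0,0,0]},
  {"dp":[0,-1,1],"claw":0,"turn":[0,0,0]},
])

```text
t: 15.45
ee_pos: [547.5, 91.1, 171.0]
orientation: [-1.573, 0.0, -0.002]
ft_force: [-0.6, -0.5, -1.0]
width: 51.2
```

>>> jog_arm([
  {"dp":[0,-0.25,0.1],"claw":0,"turn":[0,0,0]},
  {"dp":[0,-0.5,0.3],"claw":0,"turn":[0,0,0]},
  {"dp":[0,-0.8,0.5],"claw":0,"turn":[0,0,0]},
  {"dp":[0,-1,0.5],"claw":0,"turn":[0,0,0]},
  {"dp":[0,-1,0.5],"claw":0,"turn":[0,0,0]},
])

```text
t: 15.87
ee_pos: [547.5, 9.5, 210.8]
orientation: [-1.573, 0.002, -0.004]
ft_force: [0.2, 0.1, -1.3]
width: 51.2
```

>>> jog_arm([
  {"dp":[0,-0.25,0],"claw":0,"turn":[0,-0.01,0]},
  {"dp":[0,-0.5,0],"claw":0,"turn":[0,-0.03,0]},
  {"dp":[0,-0.8,0],"claw":0,"turn":[0,-0.05,0]},
  {"dp":[0,-1,0],"claw":0,"turn":[0,-0.07,0]},
  {"dp":[0,-1,0],"claw":0,"turn":[0,-0.07,0]},
])

```text
t: 16.28
ee_pos: [544.8, -71.2, 208.7]
orientation: [-1.565, -0.167, -0.176]
ft_force: [0.2, 0.2, -1.0]
width: 50.8
```

```bash
python3 - <<'E'
from tgt import *
p,Rm=T(); print(p); rel(p,Rm); print(ctrl.get_obs()['qpos'].round(2))
d=grab('wrist','w15')
E
```

```text
[ 627.45717232 -131.42261782  216.56341337]
pos [544.8 -71.2 208.7] x [ 0.976 -0.006  0.217] y [ 0.217 -0.002 -0.976] t 16.28 w 50.8 F [ 0.2  0.2 -1. ]
dp/80 [ 1.033 -0.753  0.098] turn/pi [ 0.0076 -0.1548  0.0058]
[-0.17  0.24  1.96  0.05  0.73 -0.2 ]
```

View pics/w15.png

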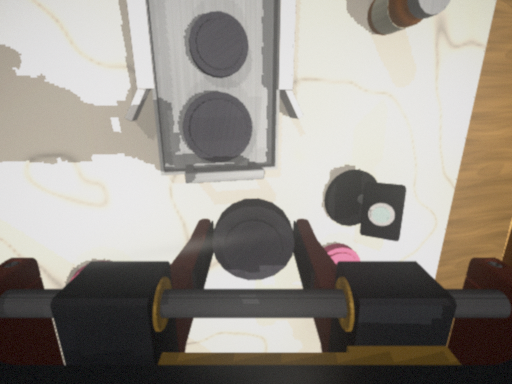

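```bash
python3 - <<'E'
from tgt import *
d=grab('wrist'); W=cloud(d); im=d['img'].astype(int)
m=np.zeros(im.shape[:2],bool); m[195:235,362:402]=True
g=m&(im.min(-1)>90); v,u=np.nonzero(g); print('lens px',u.mean(),v.mean(),g.sum(),ray(d,u.mean(),v.mean(),75),'depth',np.nanmedian(W[g],0))
Q=W[185:238,364:402].reshape(-1,3); Q=Q[(Q[:,2]>50)&(Q[:,2]<100)]
for _ in range(3):
    c=Q.mean(0); n=np.linalg.svd(Q-c)[2][2]; n*=np.sign(n[2]); r=(Q-c)@n; Q=Q[abs(r)<4]
print('normal',n,len(Q),'elev',np.degrees(np.arcsin(n[2])))
b=Q[:,:2]; print(cv2.minAreaRect(b.astype(np.float32)))
o=ctrl.get_obs();print(o['ee_pos'])
E
```

```text
lens px 382.0599315068493 215.3544520547945 584 [ 749.12913869 -129.68773556   75.        ] depth [ 748.34727067 -129.62205295   73.87122903]
normal [-0.63102566 -0.00465685  0.77574798] 1822 elev 50.87289654673288
((751.1801147460938, -127.57933044433594), (37.17990493774414, 74.2150650024414), 4.772477149963379)
[546.64340569 -69.84509823 209.79700544]
```

>>> jog_arm([
  {"dp":[0,-0.2,0],"claw":0,"turn":[0,-0.02,0]},
  {"dp":[0.1,-0.45,0.02],"claw":0,"turn":[0,-0.05,0]},
  {"dp":[0.3,-0.65,0.05],"claw":0,"turn":[0.003,-0.08,0.003]},
  {"dp":[0.5,-0.77,0.08],"claw":0,"turn":[0.007,-0.11,0.006]},
  {"dp":[0.7,-0.77,0.1],"claw":0,"turn":[0.007,-0.13,0.006]},
  {"dp":[0.9,-0.77,0.1],"claw":0,"turn":[0.007,-0.15,0.006]},
  {"dp":[1,-0.77,0.1],"claw":0,"turn":[0.007,-0.153,0.006]},
  {"dp":[1,-0.77,0.1],"claw":0,"turn":[0.007,-0.153,0.006]},
  {"dp":[1,-0.77,0.1],"claw":0,"turn":[0.007,-0.153,0.006]},
])

```text
t: 17.13
ee_pos: [627.9, -129.6, 216.7]
orientation: [-1.474, -0.553, -0.534]
ft_force: [-0.3, 0.2, -1.1]
width: 51.0
```

```bash
sed -i 's/748,-126.4,75/748.5,-128,75/; s/-0.648,-0.027,0.761/-0.64,-0.02,0.768/' tgt.py; python3 - <<'E'
from tgt import *
p,Rm=T(); print(p); rel(p,Rm); print(ctrl.get_obs()['qpos'].round(2))
d=grab('wrist','w16'); d=grab('scene','s16'); d=grab('top','t16')
im=cv2.imread('pics/s16.png'); cv2.imwrite('pics/s16c.png',cv2.resize(im[130:300,170:370],None,fx=3.5,fy=3.5,interpolation=cv2.INTER_CUBIC))
E
```

```text
[ 629.4495231  -131.7203274   217.86057228]
pos [ 627.9 -129.6  216.7] x [0.766 0.002 0.642] y [ 0.642  0.029 -0.766] t 17.13 w 51.0 F [-0.3  0.2 -1.1]
dp/80 [ 0.02  -0.026  0.014] turn/pi [-0.0019  0.0009 -0.0023]
[-0.34  0.29  2.06  1.11  0.27 -1.36]
```

View pics/s16c.png

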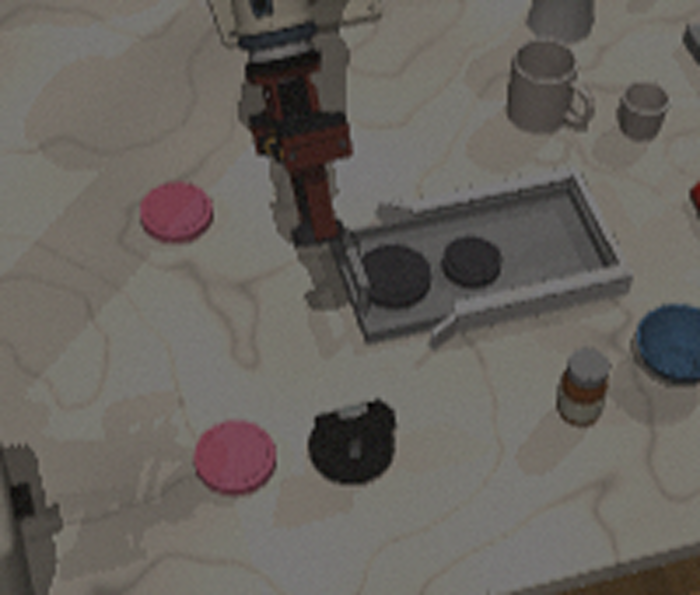

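View pics/w16.png

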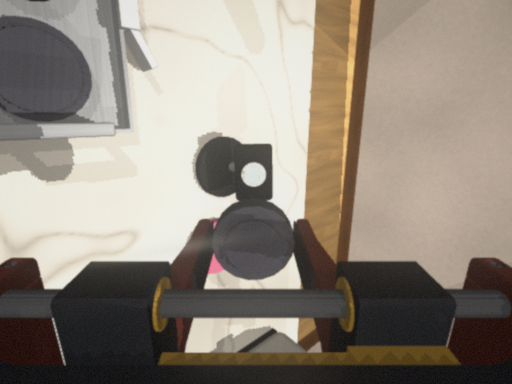

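View pics/t16.png

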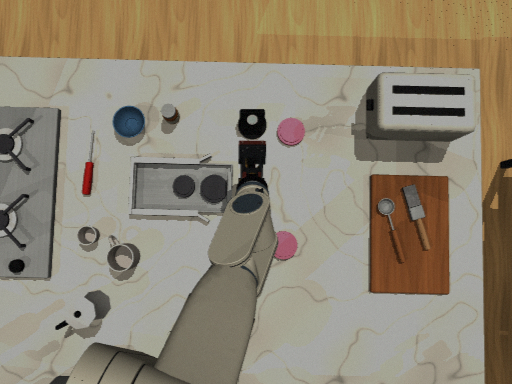

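>>> jog_arm([
  {"dp":[0.02,-0.025,0.014],"claw":0,"turn":[0,0,0]},
  {"dp":[0.02,-0.025,0.014],"claw":0,"turn":[0,0,0]},
  {"dp":[0.02,-0.025,0.014],"claw":0,"turn":[0,0,0]},
  {"dp":[0.02,-0.025,0.014],"claw":0,"turn":[0,0,0]},
  {"dp":[0.02,-0.025,0.014],"claw":0,"turn":[0,0,0]},
  {"dp":[0.02,-0.025,0.014],"claw":0,"turn":[0,0,0]},
])

```text
t: 17.78
ee_pos: [628.6, -132.1, 218.7]
orientation: [-1.475, -0.554, -0.534]
ft_force: [0.2, 0.2, -1.2]
width: 51.3
```

```bash
python3 - <<'E'
from tgt import *
p,Rm=T(); rel(p,Rm)
d=grab('wrist'); W=cloud(d); im=d['img'].astype(int)
g=np.zeros(im.shape[:2],bool); g[155:195,235:275]=True; g&=im.min(-1)>90; v,u=np.nonzero(g); print('lens',ray(d,u.mean(),v.mean(),75),np.nanmedian(W[g],0))
Q=W[205:270,220:290].reshape(-1,3); Q=Q[Q[:,2]>150]
for _ in range(3):
    c=Q.mean(0); n=np.linalg.svd(Q-c)[2][2]; n*=np.sign(n[2]); Q=Q[abs((Q-c)@n)<4]
print('cap top',c,n,len(Q)); 
L=np.array([748.5,-128,75]);a=np.array([-0.64,-0.02,0.768]);a/=np.linalg.norm(a)
e=c-n*18-L; print('underside along',e@a,'lateral',np.linalg.norm(e-e@a*a),'ang',np.arccos(n@a))
# tray from top
d=grab('top'); W=cloud(d); H=W[...,2]
def pts(m,z):
    v,u=np.nonzero(m); return np.array([ray(d,x,y,z)[:2] for x,y in zip(u,v)])
P=pts((H>13)&(H<29)&(W[...,0]>480)&(W[...,0]<610)&(W[...,1]>195)&(W[...,1]<235),22); print('front wall y',np.percentile(P[:,1],[5,50,95]) if len(P) else None)
P=pts((H>28)&(H<42)&(W[...,0]>480)&(W[...,0]<610)&(W[...,1]>205)&(W[...,1]<250),36); print('stop y',np.percentile(P[:,1],[2,50,98]))
M=(H>13)&(H<29)&(W[...,1]>-80)&(W[...,1]<15)
for lo,hi in((465,482),(608,625)):
    P=pts(M&(W[...,0]>lo)&(W[...,0]<hi),22)
    if len(P)>5: print('side',len(P),P[:,0].mean(),np.polyfit(P[:,1],P[:,0],1),'ymin',P[:,1].min())
o=ctrl.get_obs(); print(np.abs(o['qvel']).max(),o['t'])
E
```

```text
pos [ 628.6 -132.1  218.7] x [0.766 0.003 0.643] y [ 0.642  0.028 -0.766] t 17.78 w 51.3 F [ 0.2  0.2 -1.2]
dp/80 [ 0.01   0.005 -0.011] turn/pi [-0.0015  0.001  -0.0024]
lens [ 755.88144374 -130.92199972   75.        ] [ 751.5049914  -132.52439652   71.93339023]
cap top [ 622.30024876 -128.91849496  226.47424147] [-0.63058335  0.02438367  0.7757384 ] 4129
underside along 179.1548446591961 lateral 2.235179154257475 ang 0.04603280586250247
front wall y [223.92046242 228.10481031 232.30975269]
stop y [225.980552   234.21664942 240.17510229]
side 33 471.8013676773142 [-1.58091175e-03  4.71768370e+02] ymin -49.28259773840408
side 49 616.7270774099785 [4.09623487e-02 6.18015151e+02] ymin -69.87817088405185
0.0010291628020820003 17.8833
```

```bash
python3 -c "
from h import *
print(ctrl.close_job())"
```

```text
the job is handed in; nothing more can be done
None
```

The tray is home in its holder, and the arm is holding the small cap still in front of the lens. I handed the job in at about 17.9 s; no verdict was reported.

**Tray:** I slid it in by its handle until it pressed on the end stop with about 18–20 N, then let go. Afterwards the top camera showed:
- The front wall sat at the stop.
- The free end was at y ≈ -70 mm, against about -72 expected.
- The sides were centred at x ≈ 544.3, against a holder centre of 544.7.
- The medium and large caps were still in the tray.

**Small cap:** I gripped it across its rim, and the fingers stayed about 51 mm apart from the lift on. The last wrist-camera check put its underside about 179 mm along the line of sight, about 2 mm off the axis and tilted about 0.05 rad. The joints were almost still.

**Checks that disagreed or were weak:**
- **Lens position:** estimates from the different views varied by up to 8 mm. I aimed at (748.5, -128, 75); all the estimates fall well inside the 25 mm tolerance.
- **Tray angle:** one side wall gave a noisy slope of 0.041, just over the 0.04 rad limit, while the other gave -0.002. I did not measure the angle again. I judged the 0.041 to be noise, because the holder's clearance allows only about 0.024 rad.
- **Bystanders and camera:** the last top and scene pictures showed everything in its place, judged by eye only. I saw no sign of the camera being touched.

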